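# Lay the hold-down bar across the glue-up rack

## Robot

A 6-joint arm with a two-finger parallel gripper is mounted at the origin on the work surface. World frame = base frame: x ahead of the robot, y to its left, z up, the work surface at z = 0. Lengths are in m, angles in rad, forces in N, time in s.
With the tool pointing down it reaches from about 0.3 to 0.875 m from the base axis. Payload 6.4 kg.
Tool frame: the origin (TCP) lies between the finger pads; the fingertips stand 11 mm ahead of it and the grasp point (between the pads) lies 8 mm behind it (ctrl.tcp_to_tips is the distance from the TCP to the fingertips, in m); x points along the fingers, z is the direction in which the jaws open and shut, and the axes are right-handed (so a half turn about x gives the same grasp; the last joint's range is limited). The gripper opens to 85 mm and grips with 20 to 120 N. Pads are 22 mm wide; open, the fingers measure 114 mm over their backs; the gripper's body (76 mm by 85 mm) begins 54 mm behind the grasp point. The pads swing forward as they close: fully open they stand 13 mm farther back than shut.
Start: joints at [1.094, 0.181, 1.607, -0, 1.354, -0.206], TCP at [0.154, 0.554, 0.242] pointing down, gripper open.
Joint ranges: [-2.99, 2.99], [-0.89, 2.07], [0.3, 2.58], [-1.14, 4.28], [0, 2.63], [-3.12, 3.12]. Speed limits (rad/s): [2.57, 2.57, 3.01, 3.14, 3.14, 3.14].

## Interface

Orientations are given as a unit quaternion [w, x, y, z].
In Python, from bench import ctrl, eyes, hand_in gives the robot as it stands. The module is installed in compiled form; this text tells all that it offers.
- The arm moves only by the tool step_arm, never from a script. Its arguments are lists of equal length, an entry for each row: "xyz": the shift along the world's x, y, z in mm, a list of three; "spin": the turn about the world's z in rad; "fingers": the opening in per cent of the stroke, from 0 (shut) to 100 (fully open). A call has 1 to 10 rows; each row is the pose to reach, as a shift and turn from the pose commanded when the call began; what a row does not reach only later rows make up. A row lasts 1/10 s, in which the tool goes at most 50 mm and 8.59 degrees, less where a joint would pass 70% of its speed; a pose out of reach is approached as far as the arm can. A call with a gripper value outside its range is refused whole. The fingers move at their own pace and stop on an object; the grip force is fixed at half the most. Time passes only in rows, so rows that repeat a pose let the fingers close. It gives the time, the measured TCP pose, the force and the opening at its end, in the units of the state.
- ctrl.get_obs(): the state, without advancing time (a new reading comes with each control period).
- eyes.camera(name): name is "scene" or "top" or "wrist"; returns the picture (480x640x3 uint8, red, green, blue); there is no depth.
- eyes.camera_model(name): a dict with "vertical_fov" (degrees; the focal length in pixels is half the picture's height over the tangent of half this angle, whatever the lens; pixels are square), "cx", "cy" (the principal point, pixels), "pose" (4x4, takes a point from camera to world coordinates); the wrist camera has in their place "tool_from_camera" (4x4, takes a point from camera to tool coordinates, whose origin is the TCP and whose axes are the tool frame's). Camera axes: x right, y up, looking along -z (the intrinsics and any distortion apply to the point x, -y, -z); pixel columns grow to the right and rows downward; lengths in m; the calibration is good to about 2 mm. A picture is of the moment at which its call begins: read the wrist's pose just before it. camera_model takes no time and is no camera call.
- hand_in(): hands the job in, once; it reports no verdict.
The state is a dict: "time_s": time; "q": joint angles; "dq": joint speeds; "joint_efforts": joint torques, N m; "eef_pos": TCP position; "eef_rot": TCP orientation; "wrist_force": force on the tool from outside, world axes, zero at the start; "torque": the same for the moment, N m; "opening": opening from 0.0 (shut) to 1.0 (fully open).
Only numpy, scipy, OpenCV 4.12 (cv2) and the standard library are available. Lean on these libraries where they do the work, as an engineer would, in place of code of your own. Each camera call takes 0.05 s, during which the arm holds its last target.

## Task

Lay the wooden hold-down bar down the middle of the sloped glue-up rack, over the glued panel: its thin tongue goes under the roof of the keeper at the low end and its tail rests between the cheeks of the saddle at the high end. Slide it down the slope until the tongue butts against the stop hidden inside the keeper, then let go, with the bar lying flat on both supports. Leave the glue bottle, the offcut and the tin where they stand.

Things in the scene. Friction and masses are not known exactly. Their poses are not given: they have to be found in the camera images.
- bar: Loose hold-down bar of light wood, about 0.17 kg, 280 mm long, 26 mm wide (grip across the width). Origin midway along its underside; x runs from the tongue end to the tail end, z up. From x = -90 to +140 mm it is 32 mm high; the tongue, x = -140 to -90 mm, is 14 mm high, flush with the underside. Starts flat on the bench, tongue roughly away from the robot. Centre of mass at x = +13 mm.
- bar_nose (a point): Middle of the lower edge of the bar's tongue end, at x = -140 mm, z = 0 of the bar.
- bar_tail (a point): Middle of the lower edge of the bar's tail end, at x = +140 mm, z = 0 of the bar. The bar's wood is rough: it does not slide down the rack by itself.
- cradle: Sloped part of the glue-up rack, fixed, rising towards the robot at 26 degrees. Origin in the middle of the keeper's mouth, on its floor, 75 mm above the bench; x runs up the slope, y across, z square to the slope: the bar's underside must come to lie in its xy plane. Its board is 160 mm wide, x = -60 to 280 mm, top at z = -30 mm. Nothing but the panel lies between keeper and saddle.
- rack: Foot frame that carries the cradle, fixed to the bench, 250 mm by 160 mm (x = -100 to 150 mm); the origin is on the bench, x pointing up-slope horizontally. The cradle's origin lies at x = -100, y = 0, z = 75 mm of it.
- glue: White glue bottle, 56 mm across, 150 mm high, a bystander; origin at the centre of its underside.
- offcut: Wooden offcut 80 x 45 x 25 mm, a bystander; origin at the centre of its underside.
- tin: Open metal tin 72 mm across, 80 mm high, a bystander; origin at the centre of its underside.
- keeper_mouth (a point): Mouth of the keeper, the block at the low end (cradle x = -60 to 0, 76 mm wide), same point as the cradle's origin. Its pocket opens towards +x only, 36 mm wide, 22 mm high (z = 0 to 22 mm) under a roof 12 mm thick. Inside, hidden by the roof, a rigid steel stop has its face anywhere from x = -18 to -42 mm, different every time: it must be felt for.
- saddle_mid (a point): Middle of the saddle's floor, cradle x = 207 mm, z = 0. The saddle is a block at the high end, x = 192 to 222 mm, open above and at both ends, with cheeks 36 mm apart, 20 mm thick and 20 mm high.
- panel_top (a point): Middle of the top of the glued panel (160 x 136 mm) fixed on the board between keeper and saddle; cradle x = 95, z = -16 mm: 16 mm below the bar's underside once laid.

How it is judged:
By the outcome, as a careful person would: the job done as asked, in the order asked, and still so for the second after the job is handed in, with the robot touching nothing.
It also fails if it takes over 50 s, if anything falls off the work surface, if the arm or the gripper's body presses on something with over 40 N, if the wrist force passes 120 N, or if a joint passes its speed limit or range.

## Working session

There is one attempt and no reset: what is moved stays moved. The work goes in short steps, Python scripts to look and compute and a tool call to move; the robot and the scene stay as the last step left them, time stands still between calls to the robot, and variables do not carry over. Pictures are saved under pics/ and viewed, and the job is handed in when it is done.

Besides the shell and the picture viewer there is one more tool, called after ">>>" as name(argument=value, ...) on one line, values as JSON. step_arm: Moves the arm, as the interface text tells. Its arguments: {"type":"object","properties":{"xyz":{"type":"array"},"spin":{"type":"array"},"fingers":{"type":"array"}},"required":["xyz","spin","fingers"]}

```bash
mkdir -p pics
python3 - <<'E'
from bench import ctrl, eyes
import cv2, numpy as np
np.set_printoptions(precision=4,suppress=True)
o=ctrl.get_obs(); print({k:np.round(v,3) for k,v in o.items()})
for n in ("scene","top","wrist"):
    im=eyes.camera(n); cv2.imwrite(f"pics/{n}0.png",im[:,:,::-1]); print(n,eyes.camera_model(n))
E
```

```text
{'time_s': np.float64(0.0), 'q': array([ 1.094,  0.182,  1.608,  0.   ,  1.354, -0.206]), 'dq': array([-0.001,  0.   ,  0.001, -0.001,  0.   , -0.001]), 'joint_efforts': array([ -0.   , -44.484, -35.136,  -0.   ,   0.009,  -0.   ]), 'eef_pos': array([0.154, 0.554, 0.241]), 'eef_rot': array([ 0.562, -0.428,  0.563,  0.428]), 'wrist_force': array([ 0.664, -0.516,  0.654]), 'torque': array([0.015, 0.043, 0.001]), 'opening': np.float64(0.999)}
scene {'vertical_fov': 54.81742725578925, 'cx': 320.8855923087069, 'cy': 237.53090555771053, 'pose': array([[ 0.3067, -0.7374,  0.6018,  1.1543],
       [ 0.9517,  0.2462, -0.1834, -0.1732],
       [-0.0129,  0.629 ,  0.7773,  0.8919],
       [ 0.    ,  0.    ,  0.    ,  1.    ]])}
top {'vertical_fov': 43.14981653394648, 'cx': 321.06239213873806, 'cy': 241.79925982514752, 'pose': array([[ 0.0293,  0.9968, -0.0746,  0.4472],
       [-0.9995,  0.0282, -0.0157, -0.0185],
       [-0.0135,  0.075 ,  0.9971,  1.634 ],
       [ 0.    ,  0.    ,  0.    ,  1.    ]])}
wrist {'vertical_fov': 66.07917899103516, 'cx': 314.97046834735556, 'cy': 239.83424579930548, 'tool_from_camera': array([[-0.0015,  0.2927, -0.9562, -0.1323],
       [ 0.0006,  0.9562,  0.2927,  0.0753],
       [ 1.    , -0.0002, -0.0016, -0.0001],
       [ 0.    ,  0.    ,  0.    ,  1.    ]])}
```

View pics/scene0.png

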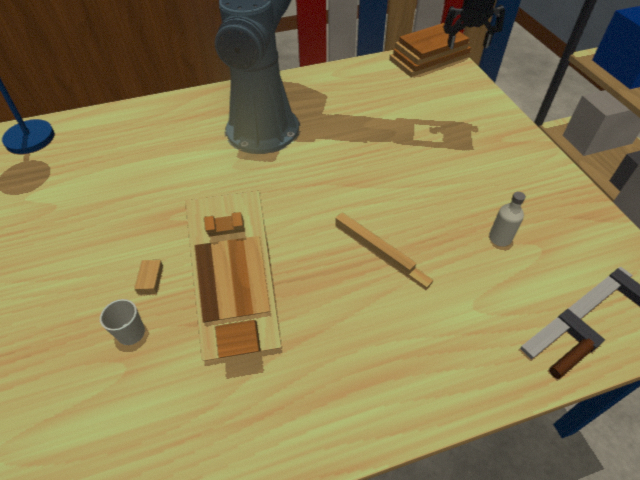

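View pics/top0.png

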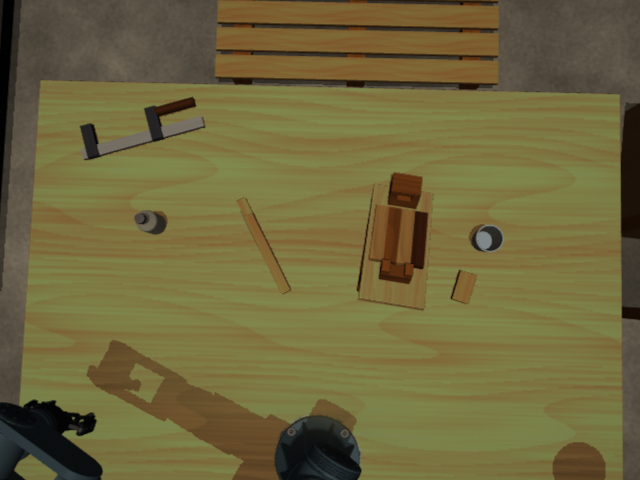

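View pics/wrist0.png

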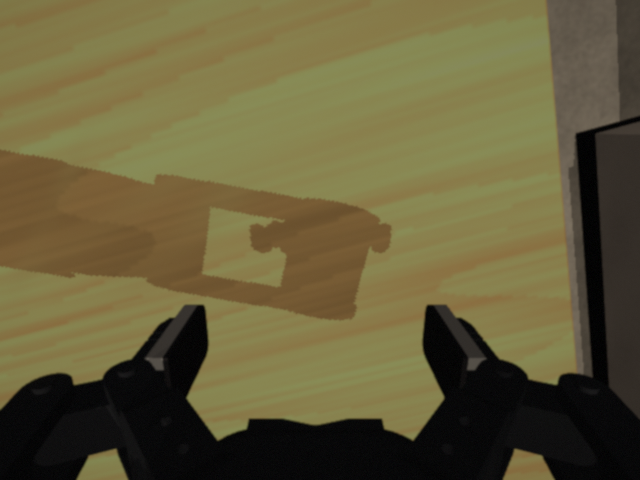

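The overview shows the bar's tongue at top-camera pixel (241,200) and its tail at (288,291). The rack has its keeper at (405,190) and saddle at (397,271). The bystanders are the glue (150,221), the tin (487,238) and the offcut (464,287). Next I'll enlarge the crops to measure.

```bash
cat > h.py <<'E'
from bench import ctrl, eyes
import cv2, numpy as np
from scipy.spatial.transform import Rotation as R
np.set_printoptions(precision=4,suppress=True)
def cam(n,obs=None):
    m=eyes.camera_model(n); f=240/np.tan(np.radians(m['vertical_fov']/2))
    if 'pose' in m: T=np.array(m['pose'])
    else:
        W=np.eye(4); q=obs['eef_rot']; W[:3,:3]=R.from_quat([q[1],q[2],q[3],q[0]]).as_matrix(); W[:3,3]=obs['eef_pos']
        T=W@np.array(m['tool_from_camera'])
    return f,m['cx'],m['cy'],T
def ray(c,p):
    f,cx,cy,T=c
    d=T[:3,:3]@np.array([(p[0]-cx)/f,-(p[1]-cy)/f,-1]); return T[:3,3],d
def onz(c,p,z):
    o,d=ray(c,p); return o+d*(z-o[2])/d[2]
def proj(c,P):
    f,cx,cy,T=c; q=T[:3,:3].T@(np.array(P)-T[:3,3]); return np.array([cx+f*q[0]/-q[2],cy-f*q[1]/-q[2]])
def tri(c1,p1,c2,p2):
    o1,d1=ray(c1,p1);o2,d2=ray(c2,p2);d1/=np.linalg.norm(d1);d2/=np.linalg.norm(d2)
    A=np.stack([d1,-d2],1);s=np.linalg.lstsq(A,o2-o1,rcond=None)[0]
    a=o1+s[0]*d1;b=o2+s[1]*d2;return (a+b)/2,np.linalg.norm(a-b)
E
python3 - <<'E'
import cv2
a=cv2.imread('pics/top0.png')
def crop(im,x0,y0,x1,y1,s): return cv2.resize(im[y0:y1,x0:x1],None,fx=s,fy=s,interpolation=cv2.INTER_CUBIC)
cv2.imwrite('pics/tr.png',crop(a,350,165,480,315,4)); cv2.imwrite('pics/tb.png',crop(a,225,185,305,305,5))
b=cv2.imread('pics/scene0.png')
cv2.imwrite('pics/sr.png',crop(b,180,185,290,365,3)); cv2.imwrite('pics/sb.png',crop(b,325,205,440,295,5))
E
```

```text
(no output)
```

View pics/tr.png

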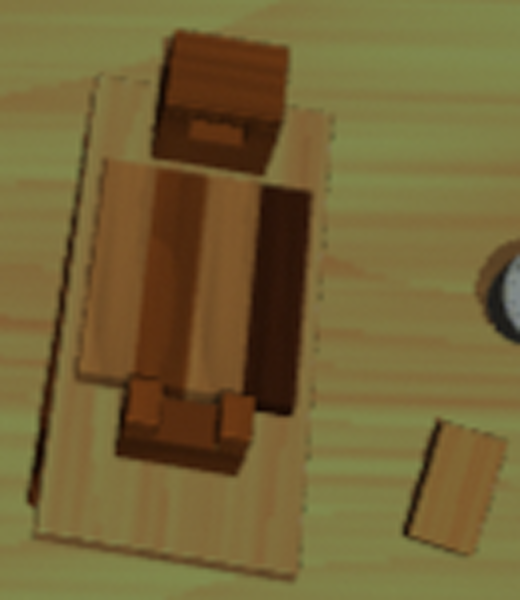

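View pics/tb.png

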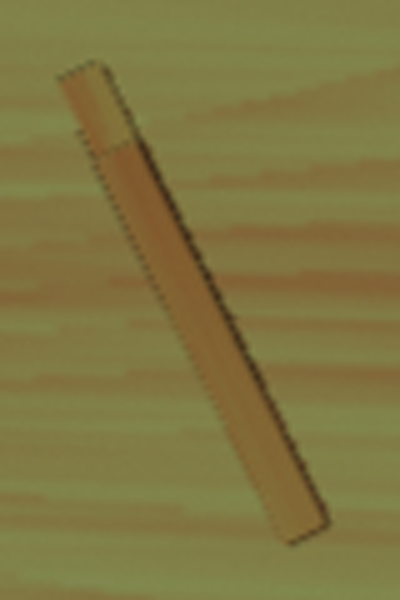

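View pics/sr.png

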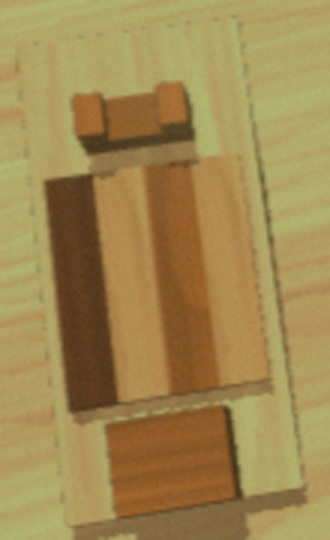

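View pics/sb.png

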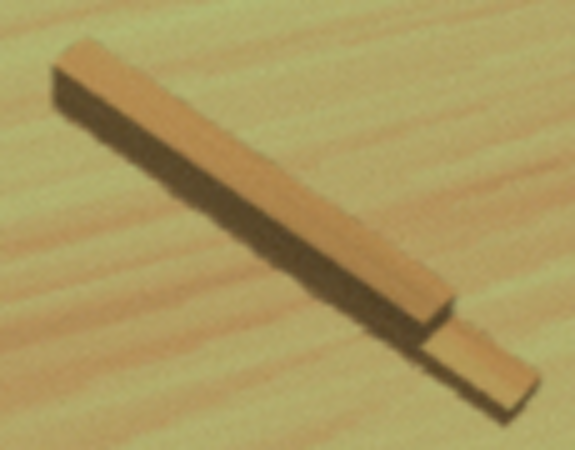

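```bash
cat >> h.py <<'E'
S,C=np.sin(np.radians(26)),np.cos(np.radians(26))
def hz(p): # cradle pt mm -> (horizontal along, y, height) m
    x,y,z=p; return np.array([x*C-z*S, y, 75+x*S+z*C])/1000
def fit(P,W):
    # fit rigid 2D: world xy = t + Rot(yaw) * (h,y)
    A=np.array([hz(p)[:2] for p in P]);B=np.array(W)[:,:2];a=A.mean(0);b=B.mean(0)
    H=(A-a).T@(B-b);yaw=np.arctan2(H[0,1]-H[1,0],H[0,0]+H[1,1])
    c,s=np.cos(yaw),np.sin(yaw);Rm=np.array([[c,-s],[s,c]]);t=b-Rm@a
    return t,yaw,(B-(t+A@Rm.T))*1000
E
python3 - <<'E'
from h import *
ct,cs=cam('top'),cam('scene')
T=lambda u,v,x0,y0,s:(x0+(u+.5)/s-.5,y0+(v+.5)/s-.5)
print('bar top view')
for (u,v),z in [((290,545),.032),((328,522),.032),((102,153),.032),((137,140),.032),((60,77),.014),((102,62),.014)]:
    print(onz(ct,T(u,v,225,185,5),z))
print('bar scene')
for (u,v),z in [((53,67),.032),((88,40),.032),((425,328),.032),((453,298),.032),((505,413),.014),((540,380),.014)]:
    print(onz(cs,T(u,v,325,205,5),z))
P=[(280,-80,-30),(280,80,-30),(-60,-80,-30),(-60,80,-30),(-60,-38,34),(-60,38,34),(0,-38,34),(0,38,34),(15,-68,-16),(15,68,-16),(175,-68,-16),(175,68,-16),(222,-38,20),(222,-18,20),(222,18,20),(222,38,20)]
U=[(35,535),(298,577),(98,73),(330,113),(175,30),(288,45),(165,108),(280,125),(107,160),(310,190),(78,382),(292,412),(125,422),(158,425),(218,437),(250,440)]
W=[onz(ct,T(*u,350,165,4),hz(p)[2]) for p,u in zip(P,U)]
t,y,r=fit(P,W);print('top fit',t,y);print(r)
P=[(280,-80,-30),(280,80,-30),(-60,-80,-30),(-60,80,-30),(-60,-38,34),(-60,38,34),(0,-38,34),(0,38,34),(15,-68,-16),(15,68,-16),(175,-68,-16),(175,68,-16),(222,-38,20),(222,-18,20),(222,18,20),(222,38,20)]
U=[(237,18),(20,43),(303,488),(70,525),(238,497),(116,515),(226,405),(107,424),(270,380),(70,411),(237,155),(45,180),(183,82),(155,85),(100,95),(74,97)]
W=[onz(cs,T(*u,180,185,3),hz(p)[2]) for p,u in zip(P,U)]
t,y,r=fit(P,W);print('scene fit',t,y);print(r)
E
```

```text
bar top view
[0.4275 0.1039 0.032 ]
[0.4401 0.0843 0.032 ]
[0.6322 0.2111 0.032 ]
[0.6397 0.1927 0.032 ]
[0.6749 0.2379 0.014 ]
[0.6837 0.2155 0.014 ]
bar scene
[0.4407 0.0824 0.032 ]
[0.4292 0.1048 0.032 ]
[0.6421 0.1904 0.032 ]
[0.6309 0.2095 0.032 ]
[0.6849 0.2124 0.014 ]
[0.6739 0.2352 0.014 ]
top fit [ 0.6762 -0.2027] 3.0092215965293603
[[-1.1294 -0.5528]
 [-0.3778  0.3188]
 [ 2.9624 -1.9511]
 [ 1.2507  1.1934]
 [ 0.0279 -1.7045]
 [ 2.2032  0.5632]
 [-1.8402 -0.8499]
 [-0.7019  1.5323]
 [ 0.3993 -2.1146]
 [ 2.3714  0.8977]
 [-5.087  -1.1495]
 [-1.8188  1.8272]
 [-0.3234  0.0888]
 [ 1.1032  0.3274]
 [-0.2261  0.3546]
 [ 1.1864  1.219 ]]
scene fit [ 0.6775 -0.2055] 3.0033791192693844
[[ 1.0977 -1.8812]
 [-2.1274  2.3986]
 [-1.0325 -1.44  ]
 [-1.8234  2.5137]
 [-1.7367  0.883 ]
 [-3.327   0.8081]
 [ 0.6666  0.5769]
 [ 0.7255  1.1688]
 [ 0.0343 -1.2226]
 [-0.2696  0.6227]
 [ 1.4083 -2.8854]
 [-0.2567  0.1476]
 [ 1.3349 -1.1594]
 [ 0.7225 -0.0571]
 [ 2.8184 -1.6083]
 [ 1.765   1.1346]]
```

Run:
```python
from h import *
o=ctrl.get_obs();q=o['eef_rot'];M=R.from_quat([q[1],q[2],q[3],q[0]]).as_matrix();print(M,ctrl.tcp_to_tips)
jz=np.arctan2(M[1,2],M[0,2]);print('jaw ang',jz)
bar=-2.650
for k in (-1,1):
    d=(bar+k*np.pi/2-jz+np.pi)%(2*np.pi)-np.pi;print('spin',d)
for k in (-1,1):
    d=(3.006+k*np.pi/2-jz+np.pi)%(2*np.pi)-np.pi;print('rack spin',d)
print((np.array([.5747,.1691])-o['eef_pos'][:2])*1000)
```

```text
[[-0.0006 -0.9635  0.2675]
 [-0.0012  0.2675  0.9635]
 [-1.      0.0003 -0.0013]] 0.011
jaw ang 1.2999608626651544
spin 0.7624281177195353
spin -2.379164535870258
rack spin 0.1352428105399488
rack spin -3.0063498430498434
[ 421.0913 -384.5897]
```

>>> step_arm(xyz=[[37,-34,0],[74,-68,0],[111,-102,0],[148,-136,0],[185,-170,0],[222,-204,0],[259,-238,0],[296,-272,0],[333,-306,0],[370,-340,0]], spin=[0.07,0.14,0.21,0.28,0.35,0.42,0.49,0.56,0.63,0.7], fingers=[100,100,100,100,100,100,100,100,100,100])

```text
time_s: 1.15
eef_pos: [0.5231, 0.214, 0.2421]
eef_rot: [0.381, -0.595, 0.381, 0.596]
wrist_force: [0.3, 1.2, 0.3]
opening: 1.001
```

>>> step_arm(xyz=[[30,-27,0],[51,-45,-20],[51,-45,-40],[51,-45,-40]], spin=[0.06,0.062,0.062,0.062], fingers=[100,100,100,100])

```text
time_s: 1.55
eef_pos: [0.5712, 0.1696, 0.1985]
eef_rot: [0.363, -0.604, 0.365, 0.608]
wrist_force: [-0.0, 0.1, 0.3]
opening: 1.0
```

Run:
```python
from h import *
o=ctrl.get_obs();print(o['time_s'],o['eef_pos'],o['eef_rot'],o['q'])
im=eyes.camera('wrist');cv2.imwrite('pics/w1.png',im[:,:,::-1])
c=cam('wrist',o)
for s in (-140,-90,140):
    for w in (-13,13):
        z=.014 if s==-140 else .032
        yb=-2.650;print(s,w,proj(c,[.557+s/1e3*np.cos(yb)-w/1e3*np.sin(yb),.1596+s/1e3*np.sin(yb)+w/1e3*np.cos(yb),z]))
```

```text
1.55 [0.5712 0.1696 0.1985] [ 0.3626 -0.6042  0.3654  0.6082] [ 0.0895  0.2719  1.589   0.0001  1.2877 -1.9706]
-140 -13 [325.0293 339.4943]
-140 13 [298.4248 339.5942]
-90 -13 [325.987 301.182]
-90 13 [296.825  301.2809]
140 -13 [328.2219   7.413 ]
140 13 [291.7154   7.4342]
```

View pics/w1.png

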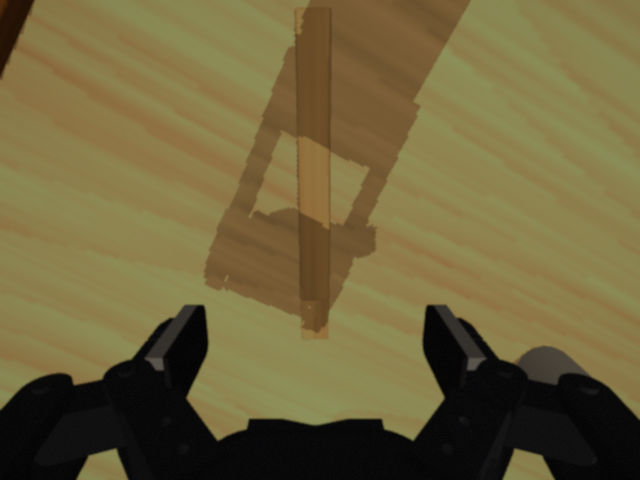

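The wrist view shows the bar running vertically, with its tail corners at (294,8)/(330,8) and the tongue end at (301,339)/(328,339). That is within about 2 mm of the prediction. I'll descend now.

>>> step_arm(xyz=[[0,1,-40],[0,1,-85],[0,1,-125],[0,1,-155],[0,1,-170],[0,1,-170]], spin=[0,0,0,0,0,0], fingers=[100,100,100,100,100,100])

```text
time_s: 2.2
eef_pos: [0.5717, 0.1722, 0.0312]
eef_rot: [0.363, -0.606, 0.364, 0.608]
wrist_force: [0.6, -1.3, 0.3]
opening: 1.001
```

>>> step_arm(xyz=[[1,-2,-10],[1,-2,-15],[1,-2,-15],[1,-2,-15],[1,-2,-15],[1,-2,-15],[1,-2,-15],[1,-2,-15],[1,-2,-15]], spin=[0,0,0,0,0,0,0,0,0], fingers=[100,100,0,0,0,0,0,0,0])

```text
time_s: 3.1
eef_pos: [0.5746, 0.1699, 0.018]
eef_rot: [-0.364, 0.607, -0.363, -0.606]
wrist_force: [0.1, -0.2, 5.3]
opening: 0.297
```

Opening 0.297 (about 25 mm) means the bar is held. I'll lift it, carry it over the rack and turn it.

>>> step_arm(xyz=[[0,0,15],[0,0,45],[0,0,85],[-1,-30,120],[-2,-65,150],[-3,-100,180],[-4,-135,210],[-6,-175,232],[-8,-215,232],[-10,-255,232]], spin=[0,0,0,-0.05,-0.14,-0.23,-0.32,-0.41,-0.5,-0.59], fingers=[0,0,0,0,0,0,0,0,0,0])

```text
time_s: 4.1
eef_pos: [0.5637, -0.0867, 0.2509]
eef_rot: [0.525, -0.474, 0.525, 0.473]
wrist_force: [1.0, 1.5, -2.8]
opening: 0.297
```

>>> step_arm(xyz=[[-1,-40,0],[-2,-80,0],[-2,-103,0],[-2,-103,0],[-2,-103,0]], spin=[-0.037,-0.037,-0.037,-0.037,-0.037], fingers=[0,0,0,0,0])

```text
time_s: 4.6
eef_pos: [0.5614, -0.1883, 0.2491]
eef_rot: [0.533, -0.464, 0.533, 0.465]
wrist_force: [0.7, -0.1, -2.0]
opening: 0.289
```

Run:
```python
from h import *
o=ctrl.get_obs();print(o['time_s'],o['eef_pos'],o['eef_rot'],o['opening'],o['wrist_force'])
for n in ('wrist','scene','top'):
    o=ctrl.get_obs();im=eyes.camera(n)[:,:,::-1];cv2.imwrite(f'pics/{n}2.png',im)
    if n=='scene': im=cv2.resize(im[100:400,120:350],None,fx=2.5,fy=2);cv2.imwrite('pics/s2c.png',cv2.resize(cv2.imread('pics/scene2.png')[100:390,100:400],None,fx=2,fy=2))
```

```text
4.6 [ 0.5614 -0.1883  0.2491] [ 0.5331 -0.4641  0.5331  0.465 ] 0.28919862114509304 [ 0.6726 -0.1366 -1.9723]
```

View pics/wrist2.png

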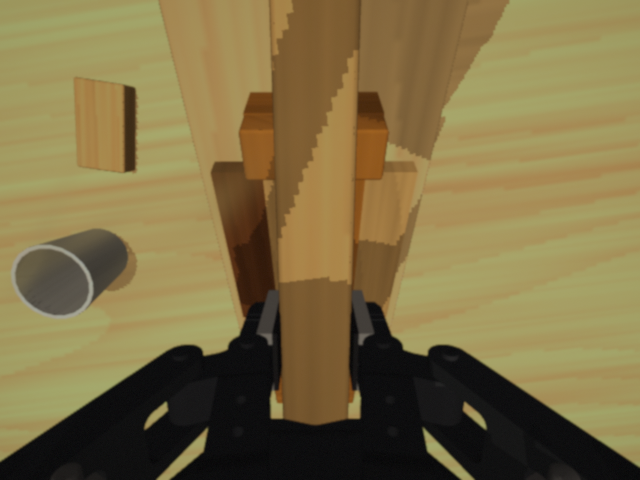

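View pics/s2c.png

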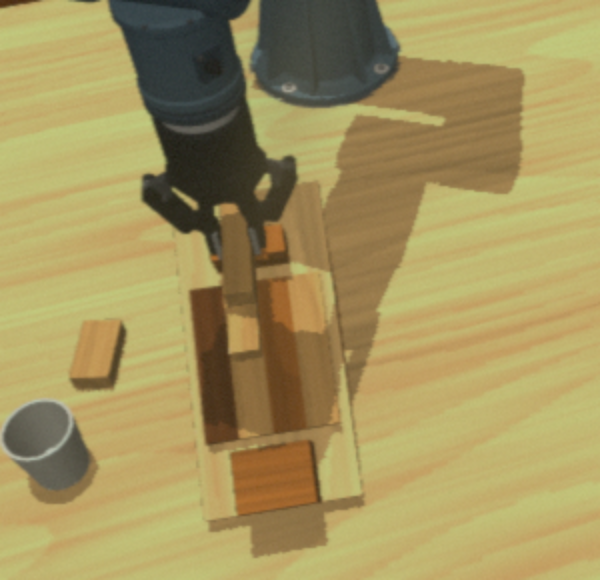

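The wrist view shows the saddle (outer edges at 240 and 388), the panel (212 and 417) and the keeper (275 and 355) all centred on column 314–315, the same as the held bar (274–357). Lateral position and yaw are therefore right. I'll check the along-slope estimate next.

Run:
```python
from h import *
o=ctrl.get_obs();c=cam('wrist',o)
def W(p,t=(.677,-.204),y=3.006):
    h=hz(p);return [t[0]+h[0]*np.cos(y)-h[1]*np.sin(y),t[1]+h[0]*np.sin(y)+h[1]*np.cos(y),h[2]]
for p in [(222,-38,20),(222,38,20),(192,-38,20),(192,38,20),(175,-68,-16),(175,68,-16)]: print(p,proj(c,W(p)))
cs=cam('scene')
# held bar tongue end top corners predicted
p0=o['eef_pos'];d=np.array([np.cos(3.006),np.sin(3.006)])
for w in (-13,13):
  n=np.array([-d[1],d[0]]);xy=p0[:2]-d*.120+n*w/1e3;print('tongue pred',(proj(cs,[*xy,p0[2]-.018+.014])-100)*2, 'low',(proj(cs,[*xy,p0[2]-.018])-100)*2)
```

```text
(222, -38, 20) [388.3967 128.8213]
(222, 38, 20) [235.3406 128.5596]
(192, -38, 20) [380.8955 179.6913]
(192, 38, 20) [243.2155 179.5016]
(175, -68, -16) [416.2016 170.6818]
(175, 68, -16) [208.4943 170.3832]
tongue pred [261.2774 349.5538] low [263.9606 358.7963]
tongue pred [230.3269 354.2494] low [233.4444 363.4579]
```

Run:
```python
import cv2
cv2.imwrite('pics/w2c.png',cv2.resize(cv2.imread('pics/wrist2.png')[80:210,200:430],None,fx=3,fy=3,interpolation=2))
cv2.imwrite('pics/s2d.png',cv2.resize(cv2.imread('pics/scene2.png')[190:290,190:270],None,fx=6,fy=6,interpolation=2))
```

```text
(no output)
```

View pics/w2c.png

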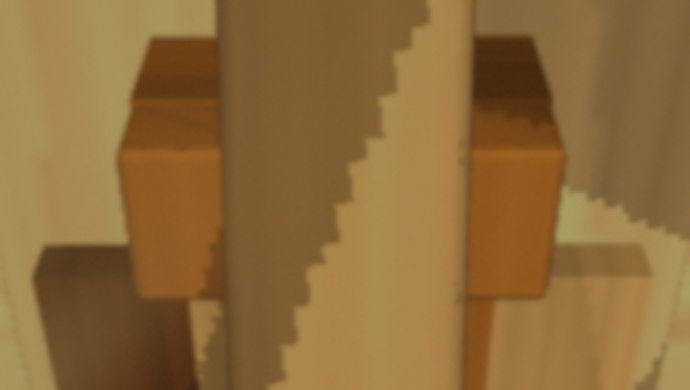

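View pics/s2d.png

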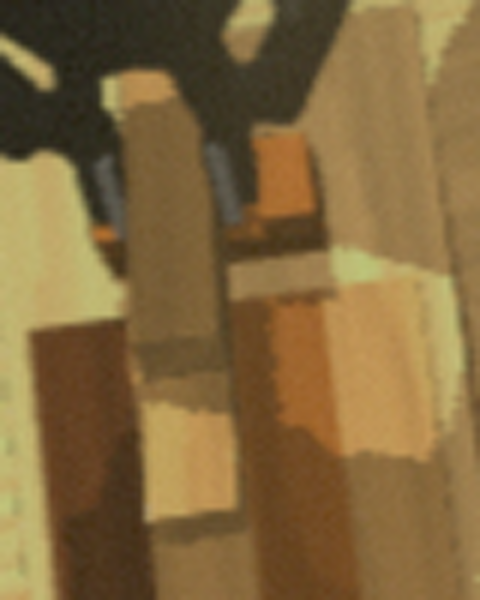

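The scene view puts the tongue tip within about 1 mm of prediction, level and centred. I'll lower it until the saddle touches.

>>> step_arm(xyz=[[0,0,-25],[0,0,-40],[0,0,-48],[0,0,-52],[0,0,-56],[0,0,-59],[0,0,-62],[0,0,-62]], spin=[0,0,0,0,0,0,0,0], fingers=[0,0,0,0,0,0,0,0])

```text
time_s: 5.55
eef_pos: [0.5625, -0.1885, 0.1887]
eef_rot: [0.533, -0.465, 0.533, 0.464]
wrist_force: [-0.4, 0.8, 4.2]
opening: 0.29
```

>>> step_arm(xyz=[[0,0,-3],[0,0,-6],[0,0,-8],[0,0,-8]], spin=[0,0,0,0], fingers=[0,0,0,0])

```text
time_s: 5.95
eef_pos: [0.5641, -0.189, 0.1822]
eef_rot: [0.534, -0.467, 0.532, 0.463]
wrist_force: [2.7, 2.2, 8.1]
opening: 0.293
```

>>> step_arm(xyz=[[0,0,-3],[0,0,-6],[0,0,-9],[0,0,-12],[0,0,-12]], spin=[0,0,0,0,0], fingers=[0,0,0,0,0])

```text
time_s: 6.45
eef_pos: [0.5658, -0.1894, 0.1709]
eef_rot: [0.535, -0.468, 0.531, 0.462]
wrist_force: [7.9, 0.6, 6.4]
opening: 0.292
```

Run:
```python
from h import *
o=ctrl.get_obs();print(o['time_s'],o['eef_pos'],o['wrist_force'],o['torque'])
im=eyes.camera('scene')[:,:,::-1];cv2.imwrite('pics/s3.png',cv2.resize(im[150:370,150:310],None,fx=3.6,fy=2.7,interpolation=2) if 0 else cv2.resize(im[170:370,150:330],None,fx=3,fy=3,interpolation=2))
im=eyes.camera('wrist')[:,:,::-1];cv2.imwrite('pics/w3.png',im)
```

```text
6.45 [ 0.5658 -0.1894  0.1709] [7.917  0.6419 6.3576] [ 0.184  -0.6572 -0.158 ]
```

View pics/s3.png

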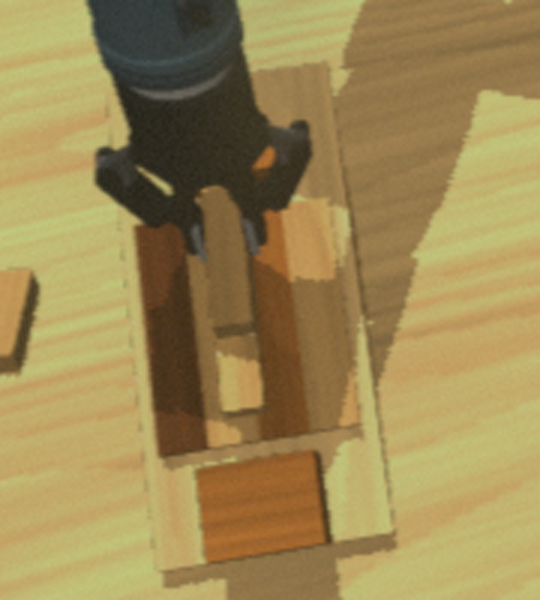

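View pics/w3.png

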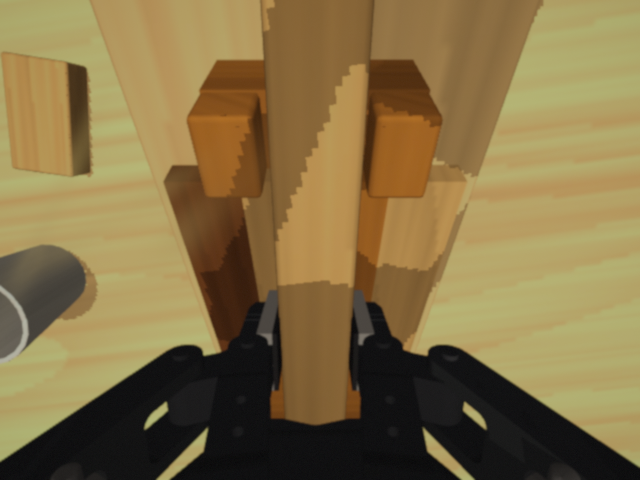

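>>> step_arm(xyz=[[-1,0,-3],[-2,0,-6],[-3,0,-9],[-4,0,-12],[-5,0,-12]], spin=[0,0,0,0,0], fingers=[0,0,0,0,0])

```text
time_s: 7.05
eef_pos: [0.5632, -0.1901, 0.1602]
eef_rot: [0.536, -0.47, 0.53, 0.46]
wrist_force: [15.5, -0.1, 6.9]
opening: 0.298
```

Run:
```python
from h import *
o=ctrl.get_obs();print(o['time_s'],o['eef_pos'],o['wrist_force'],o['torque'])
im=eyes.camera('scene')[:,:,::-1];cv2.imwrite('pics/s4full.png',im);cv2.imwrite('pics/s4.png',cv2.resize(im[230:370,190:290],None,fx=4.2,fy=4.2,interpolation=2))
```

```text
7.05 [ 0.5632 -0.1901  0.1602] [15.5021 -0.1387  6.8875] [ 0.052  -1.6125 -0.1837]
```

View pics/s4.png

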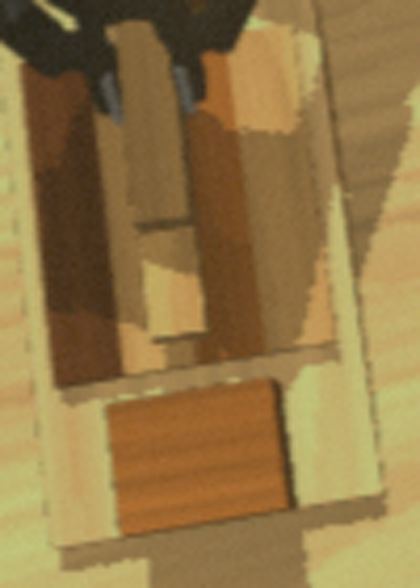

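```bash
cat >> h.py <<'E'
def tips(o,th,c,xs=-.120,ztop=.014,gz=.026,yaw=None):
    q=o['eef_rot'];M=R.from_quat([q[1],q[2],q[3],q[0]]).as_matrix()
    j=M[:,2];j=j/np.linalg.norm(j); 
    d=np.array([np.cos(3.006),np.sin(3.006),0]);z=np.array([0,0,1.])
    n=np.cross(z,d); u=np.cos(th)*d+np.sin(th)*z; v=-np.sin(th)*d+np.cos(th)*z
    g=o['eef_pos']-M[:,0]*.008
    return [proj(c,g+u*xs+v*(ztop-gz)+n*w) for w in (-.013,.013)]
E
python3 - <<'E'
from h import *
o=ctrl.get_obs();c=cam('scene');print(o['eef_pos'],o['wrist_force'])
q=o['eef_rot'];print(R.from_quat([q[1],q[2],q[3],q[0]]).as_matrix()[:,0])
for t in (14,18,20,22,24,26,28): print(t,np.round(tips(o,np.radians(t),c),1).tolist(),'step',np.round(tips(o,np.radians(t),c,-.07,.032),1).tolist())
E
```

```text
[ 0.563  -0.1901  0.1603] [15.3741 -0.08    7.1313]
[ 0.0149 -0.0053 -0.9999]
14 [[239.1, 308.0], [225.4, 310.2]] step [[235.3, 280.2], [221.6, 282.3]]
18 [[239.7, 308.7], [226.0, 310.8]] step [[235.7, 281.2], [222.0, 283.3]]
20 [[239.9, 308.9], [226.3, 311.1]] step [[235.8, 281.6], [222.2, 283.7]]
22 [[240.1, 309.0], [226.6, 311.2]] step [[236.0, 282.0], [222.4, 284.1]]
24 [[240.3, 309.1], [226.9, 311.3]] step [[236.2, 282.3], [222.6, 284.4]]
26 [[240.5, 309.1], [227.1, 311.3]] step [[236.3, 282.6], [222.8, 284.7]]
28 [[240.7, 309.0], [227.4, 311.2]] step [[236.5, 282.9], [223.0, 285.0]]
```

>>> step_arm(xyz=[[2,0,-2],[3,0,-4],[3,0,-6],[3,0,-6]], spin=[0,0,0,0], fingers=[0,0,0,0])

```text
time_s: 7.5
eef_pos: [0.5628, -0.1897, 0.1527]
eef_rot: [0.534, -0.467, 0.532, 0.462]
wrist_force: [4.1, 0.2, 8.3]
opening: 0.292
```

>>> step_arm(xyz=[[0,0,2],[0,0,4],[4,-1,2],[9,-1,0],[13,-2,-2],[18,-2,-5],[18,-2,-5]], spin=[0,0,0,0,0,0,0], fingers=[0,0,0,0,0,0,0])

```text
time_s: 8.2
eef_pos: [0.5788, -0.1906, 0.1446]
eef_rot: [0.533, -0.465, 0.533, 0.465]
wrist_force: [0.4, -0.1, 7.6]
opening: 0.289
```

Run:
```python
from h import *
o=ctrl.get_obs();print(o['time_s'],o['eef_pos'],o['wrist_force'],o['torque'])
c=cam('scene');print(np.round(tips(o,np.radians(26),c),1).tolist())
im=eyes.camera('scene')[:,:,::-1];cv2.imwrite('pics/s5.png',cv2.resize(im[230:370,190:290],None,fx=4.2,fy=4.2,interpolation=2))
im=eyes.camera('wrist')[:,:,::-1];cv2.imwrite('pics/w5.png',im)
```

```text
8.2 [ 0.5788 -0.1906  0.1446] [ 0.3674 -0.0567  7.5502] [ 0.0875  0.7113 -0.0276]
[[243.1, 320.1], [229.8, 322.2]]
```

View pics/s5.png

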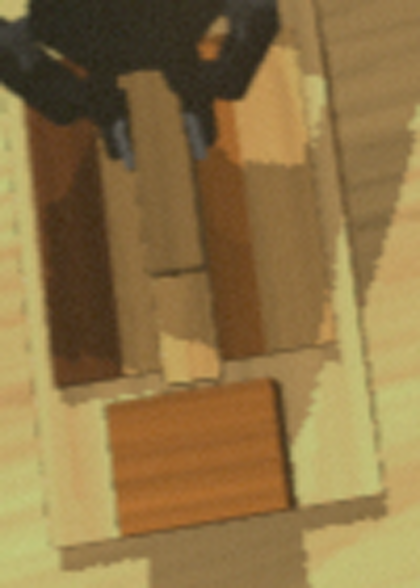

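View pics/w5.png

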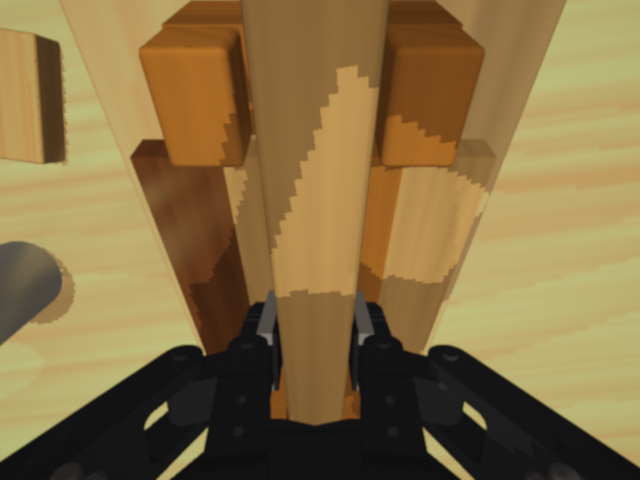

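>>> step_arm(xyz=[[0,0,3],[0,0,6],[0,0,6]], spin=[0,0,0], fingers=[0,0,0])

```text
time_s: 8.6
eef_pos: [0.5778, -0.1901, 0.1498]
eef_rot: [0.533, -0.465, 0.533, 0.465]
wrist_force: [0.1, 0.6, -1.3]
opening: 0.29
```

>>> step_arm(xyz=[[4,-1,-2],[9,-1,-4],[13,-2,-7],[18,-2,-9],[18,-2,-9]], spin=[0,0,0,0,0], fingers=[0,0,0,0,0])

```text
time_s: 9.1
eef_pos: [0.5964, -0.1922, 0.1407]
eef_rot: [0.533, -0.465, 0.533, 0.465]
wrist_force: [1.0, -0.4, -1.9]
opening: 0.297
```

Run:
```python
from h import *
im=eyes.camera('scene')[:,:,::-1];cv2.imwrite('pics/s6.png',cv2.resize(im[230:370,190:290],None,fx=4.2,fy=4.2,interpolation=2))
```

```text
(no output)
```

View pics/s6.png

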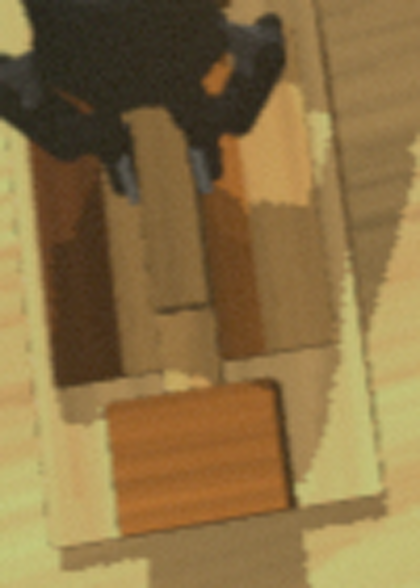

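>>> step_arm(xyz=[[2,0,-1],[4,0,-2],[5,-1,-3],[7,-1,-4],[7,-1,-4]], spin=[0,0,0,0,0], fingers=[0,0,0,0,0])

```text
time_s: 9.65
eef_pos: [0.6032, -0.1933, 0.1373]
eef_rot: [0.533, -0.465, 0.533, 0.465]
wrist_force: [-0.2, 0.7, -2.0]
opening: 0.29
```

The picture shows the tongue entering under the roof at about (185,380) in the crop. There's no contact yet, so I'll keep feeling for the stop.

>>> step_arm(xyz=[[2,0,-1],[4,0,-2],[5,-1,-3],[7,-1,-4],[7,-1,-4]], spin=[0,0,0,0,0], fingers=[0,0,0,0,0])

```text
time_s: 10.15
eef_pos: [0.6101, -0.1943, 0.1331]
eef_rot: [0.533, -0.465, 0.533, 0.465]
wrist_force: [-0.0, 0.3, -1.4]
opening: 0.297
```

>>> step_arm(xyz=[[2,0,-1],[4,0,-2],[5,-1,-2],[5,-1,-2]], spin=[0,0,0,0], fingers=[0,0,0,0])

```text
time_s: 10.55
eef_pos: [0.6148, -0.1949, 0.1312]
eef_rot: [0.533, -0.465, 0.533, 0.465]
wrist_force: [-2.3, 1.1, -0.8]
opening: 0.293
```

>>> step_arm(xyz=[[2,0,-1],[4,0,-2],[5,-1,-2],[5,-1,-2]], spin=[0,0,0,0], fingers=[0,0,0,0])

```text
time_s: 10.95
eef_pos: [0.6151, -0.1952, 0.1311]
eef_rot: [0.53, -0.462, 0.535, 0.469]
wrist_force: [-29.9, 7.6, 24.3]
opening: 0.289
```

Rigid contact at nose x ≈ -35 mm, inside the stop's range. I'll ease the push and lower the bar onto its supports.

>>> step_arm(xyz=[[-3,0,1],[-4,0,-1],[-5,0,-2],[-5,0,-3],[-5,0,-3]], spin=[0,0,0,0,0], fingers=[0,0,0,0,0])

```text
time_s: 11.45
eef_pos: [0.6144, -0.1954, 0.1303]
eef_rot: [0.532, -0.465, 0.533, 0.466]
wrist_force: [-16.6, 8.3, 24.1]
opening: 0.29
```

>>> step_arm(xyz=[[-2,0,1],[-4,0,1],[-4,0,1]], spin=[0,0,0], fingers=[0,0,0])

```text
time_s: 11.75
eef_pos: [0.6126, -0.1967, 0.1288]
eef_rot: [0.534, -0.466, 0.532, 0.463]
wrist_force: [4.7, 0.6, 4.0]
opening: 0.289
```

Run:
```python
from h import *
o=ctrl.get_obs();print(o['time_s'],o['eef_pos'],o['wrist_force'],o['torque'])
im=eyes.camera('wrist')[:,:,::-1];cv2.imwrite('pics/w7.png',im)
im=eyes.camera('scene')[:,:,::-1];cv2.imwrite('pics/s7.png',cv2.resize(im[190:370,180:300],None,fx=3.3,fy=3.3,interpolation=2))
```

```text
11.75 [ 0.6126 -0.1967  0.1288] [4.6903 0.5527 4.0152] [ 0.3059  0.1721 -0.2442]
```

View pics/w7.png

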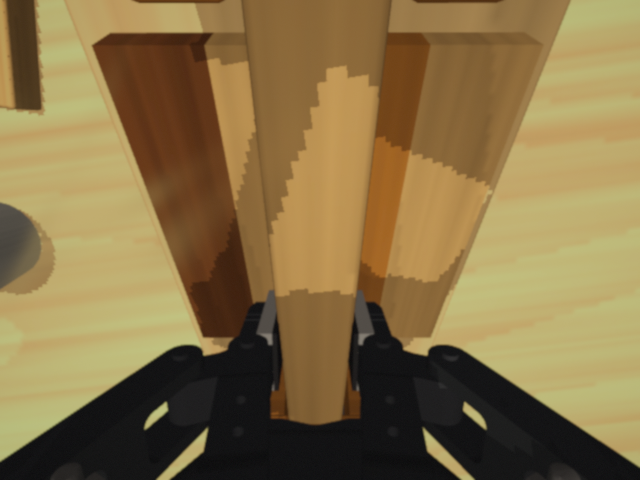

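View pics/s7.png

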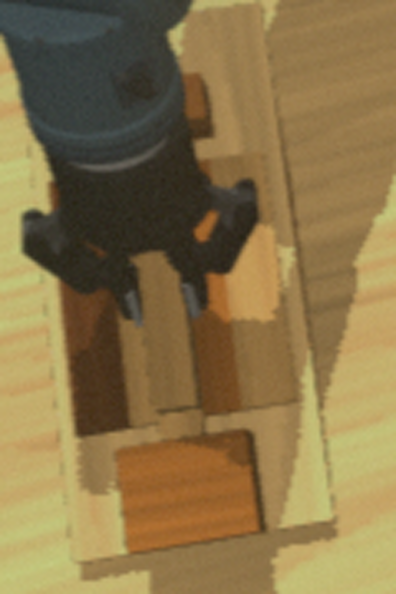

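The bar is within about 1 mm of flat on both supports, so I'll release it.

>>> step_arm(xyz=[[0,0,0],[0,0,0],[0,0,0],[0,0,0],[0,0,15],[0,0,40],[0,0,75],[0,0,100],[0,0,100]], spin=[0,0,0,0,0,0,0,0,0], fingers=[60,60,60,60,60,60,60,60,60])

```text
time_s: 12.75
eef_pos: [0.6134, -0.1976, 0.2338]
eef_rot: [0.534, -0.468, 0.532, 0.462]
wrist_force: [-0.4, -1.0, -0.1]
opening: 0.604
```

Run:
```python
from h import *
o=ctrl.get_obs();print(o['time_s'],o['eef_pos'],o['wrist_force'],o['opening'],o['q'])
im=eyes.camera('wrist')[:,:,::-1];cv2.imwrite('pics/w8.png',im)
im=eyes.camera('scene')[:,:,::-1];cv2.imwrite('pics/s8f.png',im);cv2.imwrite('pics/s8.png',cv2.resize(im[190:370,180:300],None,fx=3.3,fy=3.3,interpolation=2))
c=cam('wrist',o)
def W(p,t=(.677,-.2045),y=3.006):
    h=hz(p);return [t[0]+h[0]*np.cos(y)-h[1]*np.sin(y),t[1]+h[0]*np.sin(y)+h[1]*np.cos(y),h[2]]
for p in [(192,18,20),(192,-18,20),(222,18,20),(222,-18,20),(245,13,32),(245,-13,32),(15,13,32),(15,-13,32)]: print(p,proj(c,W(p)))
```

```text
12.75 [ 0.6134 -0.1976  0.2338] [-0.3912 -1.0494 -0.1312] 0.6040473223297002 [-0.4954  0.3331  1.4373 -0.      1.3615 -1.9305]
(192, 18, 20) [279.9662  70.5936]
(192, -18, 20) [356.9708  70.6165]
(222, 18, 20) [275.1743  -5.2674]
(222, -18, 20) [362.6616  -5.2715]
(245, 13, 32) [281.898  -76.8648]
(245, -13, 32) [357.2659 -76.8928]
(15, 13, 32) [300.3498 313.9703]
(15, -13, 32) [333.9228 314.0174]
```

View pics/w8.png

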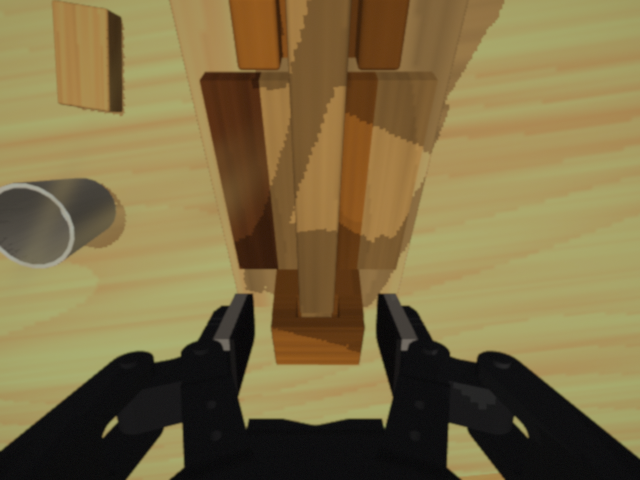

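View pics/s8.png

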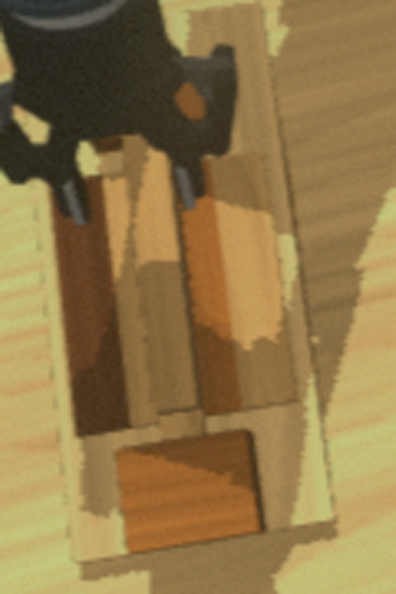

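The bar lies in the saddle and under the roof: in the wrist view it's centred at (318,316) at the mouth, and between the cheeks at 281/356. I backed off slightly before releasing, so I'll nudge the tail down-slope with shut fingers to make sure the tongue is butted.

>>> step_arm(xyz=[[0,0,25],[-20,3,45],[-60,8,45],[-100,14,45],[-140,20,45],[-180,26,45],[-188,28,45],[-188,28,20],[-188,28,0],[-188,28,0]], spin=[0,0,0,0,0,0,0,0,0,0], fingers=[0,0,0,0,0,0,0,0,0,0])

```text
time_s: 13.85
eef_pos: [0.4213, -0.1669, 0.224]
eef_rot: [0.532, -0.463, 0.533, 0.467]
wrist_force: [-0.2, -0.1, 0.2]
opening: -0.003
```

Run:
```python
from h import *
o=ctrl.get_obs();print(o['time_s'],o['eef_pos'],o['wrist_force'],o['opening'])
im=eyes.camera('scene')[:,:,::-1];cv2.imwrite('pics/s9f.png',im)
c=cam('scene')
def W(p,t=(.677,-.2045),y=3.006):
    h=hz(p);return [t[0]+h[0]*np.cos(y)-h[1]*np.sin(y),t[1]+h[0]*np.sin(y)+h[1]*np.cos(y),h[2]]
print('tail top pred',[proj(c,W((244.5,w,32))) for w in (-13,13)])
print('step pred',[proj(c,W((14.5,w,32))) for w in (-13,13)])
cv2.imwrite('pics/s9.png',cv2.resize(im[160:360,170:300],None,fx=3,fy=3,interpolation=2))
```

```text
13.85 [ 0.4213 -0.1669  0.224 ] [-0.2371 -0.0852  0.2088] -0.0032209756606205934
tail top pred [array([226.9549, 200.6025]), array([214.0534, 202.3516])]
step pred [array([241.1975, 313.6541]), array([227.6106, 315.8345])]
```

View pics/s9.png

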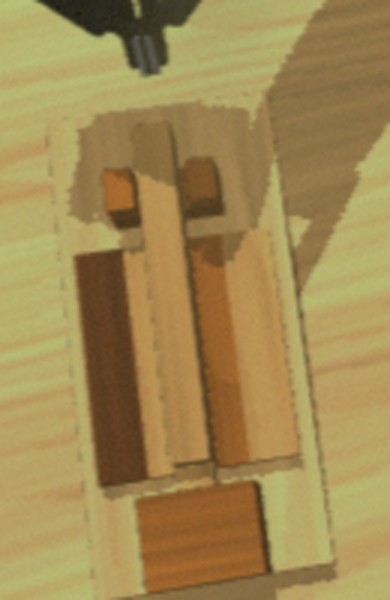

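The scene shows the tail top at crop (135–170,123) and the step at (172–214,465). Both match the predicted flat pose to about 1 px. Now I'll push along the slope, watching the force.

>>> step_arm(xyz=[[9,-1,-5],[18,-3,-10],[24,-4,-13],[28,-5,-15],[30,-5,-16],[30,-5,-16]], spin=[0,0,0,0,0,0], fingers=[0,0,0,0,0,0])

```text
time_s: 14.5
eef_pos: [0.4531, -0.1732, 0.2111]
eef_rot: [0.533, -0.465, 0.533, 0.465]
wrist_force: [-0.6, -0.3, -0.2]
opening: 0.001
```

>>> step_arm(xyz=[[2,0,-1],[3,0,-2],[4,0,-2],[4,0,-2]], spin=[0,0,0,0], fingers=[0,0,0,0])

```text
time_s: 14.9
eef_pos: [0.457, -0.1732, 0.2093]
eef_rot: [0.533, -0.465, 0.533, 0.465]
wrist_force: [-0.6, -0.1, 0.1]
opening: 0.003
```

>>> step_arm(xyz=[[2,0,-1],[3,0,-2],[4,0,-2],[4,0,-2]], spin=[0,0,0,0], fingers=[0,0,0,0])

```text
time_s: 15.3
eef_pos: [0.4581, -0.1733, 0.2087]
eef_rot: [0.531, -0.463, 0.535, 0.467]
wrist_force: [-20.6, 2.6, 19.6]
opening: 0.002
```

The push stalled rigidly at about 28 N with almost no travel, so the tongue is against the stop. I'll retreat.

>>> step_arm(xyz=[[-5,1,2],[-15,2,7],[-35,5,16],[-45,5,50],[-70,20,80],[-90,50,90],[-90,80,90],[-90,120,90],[-90,120,90],[-90,120,90]], spin=[0,0,0,0,0,0,0,0,0,0], fingers=[0,0,0,0,0,0,0,0,0,0])

```text
time_s: 16.3
eef_pos: [0.3708, -0.0528, 0.2975]
eef_rot: [0.532, -0.466, 0.532, 0.465]
wrist_force: [-0.4, 0.4, 0.3]
opening: 0.0
```

Run:
```python
from h import *
o=ctrl.get_obs();print(o['time_s'],o['eef_pos'],o['wrist_force'])
im=eyes.camera('scene')[:,:,::-1];cv2.imwrite('pics/s10.png',im);cv2.imwrite('pics/s10c.png',cv2.resize(im[160:360,90:300],None,fx=3,fy=3,interpolation=2))
im=eyes.camera('top')[:,:,::-1];cv2.imwrite('pics/t10.png',cv2.resize(im[165:315,350:510],None,fx=4,fy=4,interpolation=2))
```

```text
16.3 [ 0.3708 -0.0528  0.2975] [-0.3608  0.3636  0.3003]
```

View pics/s10c.png

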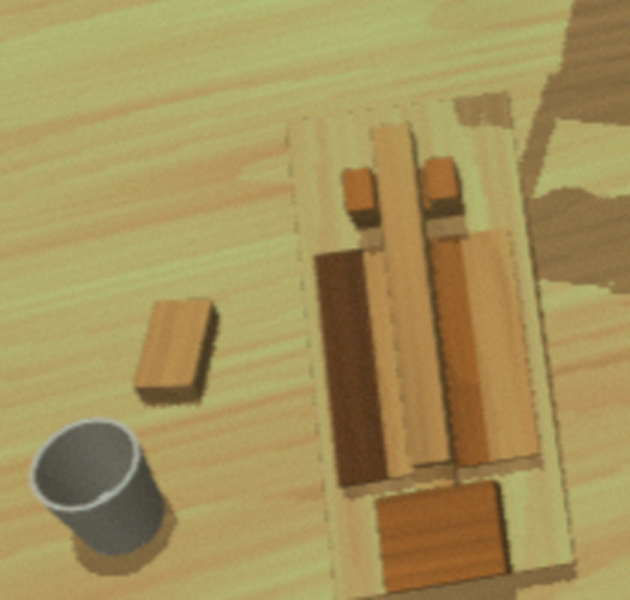

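View pics/t10.png

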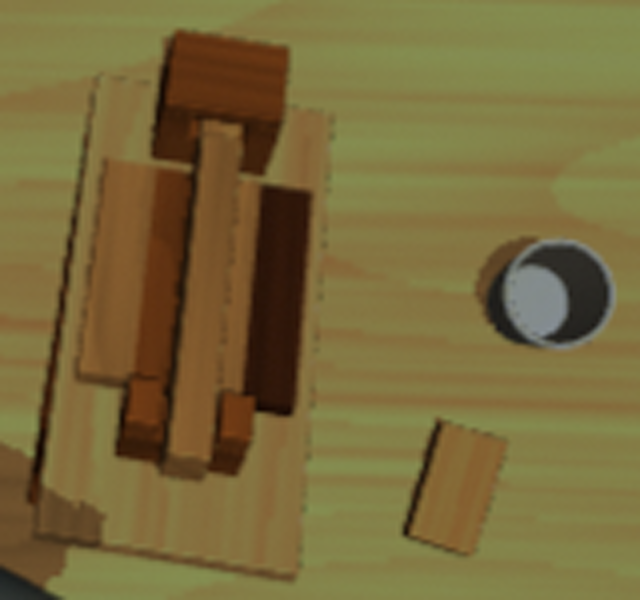

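The bar lies under the roof and between the cheeks. The step edge is unchanged at (412–452,465), the tin and offcut haven't moved, and the arm is clear. I'll hand in.

```bash
python3 -c "
from bench import hand_in
print(hand_in())"
```

```text
the job is handed in; nothing more can be done
None
```

I laid the bar down the middle of the rack, with its tongue under the keeper roof and its tail between the saddle cheeks. The tongue is butted against the hidden stop, and I handed the job in at about 16.4 s of the 50 s allowed.

- **Laying the bar:** I gripped it across its width and pressed its underside on the saddle to tilt it to about 26° in the jaws. I then slid it down the slope under the roof.
- **Finding the stop:** The tongue met a rigid stop at about cradle x = -35 mm, which is inside the stated range. The peak push there was about 40 N at the wrist.
- **Release and nudge:** I eased off before opening the fingers and may have backed the bar off by up to about 1 mm. So I pushed the tail with shut fingers afterwards, and it stalled rigidly at about 28 N with hardly any travel.
- **Last checks:** Just before the nudge, the bar's tail and step edges matched the predicted flat, seated pose to about 1 pixel. The final pictures show it still there, the tin and offcut unmoved and the arm clear of everything. The glue bottle was outside the last close-ups, but the arm never went near it.

No check failed. I could not see the stop contact itself, so that rests on the two force readings.

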